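Set the hall lamp's globe screw: seat it, ease it a quarter turn, hold

TASK

Switch the hall lamp off first, by pressing down the raised end of its black rocker. Then screw the knurled thumbscrew on top of the lamp's glass globe down (clockwise seen from above) until it seats on the brass cap, and back it off a quarter turn so that the glass has room to expand. Finish still gripping the thumbscrew at that setting, do not let go; keep your weight off the glass and do not disturb the other things on the shelf.

Things in the scene. Friction and masses are not known exactly. Their poses are not given: they have to be found in the camera images.
- switch_base: base of the hall lamp's black bakelite rocker switch, a block 92 x 56 x 22 mm screwed to the marble shelf; origin: centre of its underside, on the shelf; x along its length, z up. The rocker, 46 (along x) x 26 x 10 mm, is pivoted about the base's y axis, 24 mm above the origin (centre of the rocker); its top is 5 mm above the pivot
- rocker_raised_end (a point): point on the top face of the rocker, 18 mm from its pivot along -x of the base, on the end that stands raised at the start (about 8 mm higher than the other end); it moves with the rocker and ends about 7 mm lower when fully pressed. 1 to 4 N pressed straight down tips it; it then stays
- rocker (a joint): tilt of the rocker, rad: +0.2 = lamp on (the start: raised end up), -0.2 = lamp off (that end pressed fully down)
- lamp: the hall lamp, a brass table lamp that stands firmly fixed on the shelf: foot 124 mm across, stem, glass globe and a brass cap 52 mm across on top of the globe, its upper face 174 mm above the shelf; origin: centre of the foot's underside; z up along the lamp's axis
- globe: the lamp's opal glass globe, 144 mm across at its widest (123 mm above the shelf), from 85 to 170 mm above the shelf; fragile; same origin and axes as the lamp
- thumbscrew: round knurled brass thumbscrew standing upright on the cap, on the lamp's axis: foot 20 mm across, 4 mm high; neck 12 mm across; head 28 mm across, 18 mm high (16 to 34 mm above the origin), with a screwdriver slot across its flat top; origin: centre of the foot's underside; x along the slot, z up
- thumbscrew_head (a point): centre of the thumbscrew's head, on its axis, 9 mm below its flat top and 25 mm above the underside of its foot
- screw_turn (a joint): angle of the thumbscrew, rad: 0 = seated on the cap (174 mm above the shelf), a hard stop; grows counterclockwise seen from above (unscrewing), up to 6.28; 2.0 to 3.6 at the start; a quarter turn back from the seat is 1.57. It lifts only 1.5 mm a turn, takes 0.06 N m to turn and stays where it is left
- keyring: pewter keyring, 49 mm across, with two keys spread towards +x, 110 mm over all, 5 mm high, lying loose between lamp and switch; origin: centre of the ring, on the shelf; to be left alone
- button_box: carved bone button box, 84 x 64 x 39 mm, loose; origin: centre of its underside; to be left alone
- stopper: green glass bottle stopper standing on its head, 42 mm across, 48 mm high, loose; origin: centre of its underside; to be left alone
- snuffer: brass candle snuffer lying along x, 230 mm long, 25 mm high, loose; origin: on the shelf under its handle, 81 mm from the mouth of the bell; to be left alone
There are look-alikes about, which are no part of the job. Of the things like the lamp, leave any that is blue or orange; of the rest the larger one is meant.

How it is judged:
On the way, in this order (a step that is already met when the one before it is completed fails the run):
1. the rocker is pressed over to off (value of joint rocker below -0.12 rad), for 0.1 s.
2. the thumbscrew is screwed down to its seat (value of joint screw_turn below 0.06 rad), for 0.2 s.
At the end, for the whole second after the job is handed in: The rocker is off (below -0.12 rad); the thumbscrew, once seated, stands still a quarter turn (1.57 rad, within 0.3 rad either way) back from its seat; the fingers still grip its head with over 3 N, the grasp point within 25 mm of the head's centre (value of joint rocker below -0.12 rad and value of joint screw_turn between 1.27 and 1.87 rad and velocity of joint screw_turn between -0.05 and 0.05 rad/s and contact force between the fingers and thumbscrew above 3 N and distance between the grasp point and thumbscrew_head below 0.025 m); the arm keeps its last pose, push and grip.
It fails at once if the glass globe is pressed with more than 8 N (contact force between any of the arm, the fingers and globe above 8 N).
It fails at once if one of the other things is moved by more than 20 mm (distance of any of keyring, button_box, stopper, snuffer from where it was at the start of the episode above 0.02 m).
It also fails if it takes over 64 s, if anything falls off the work surface, if the arm or the gripper's body presses on something with over 40 N, if the wrist force passes 120 N, or if a joint passes its speed limit or range.

ROBOT

A 6-joint arm with a two-finger parallel gripper is mounted at the origin on the work surface. World frame = base frame: x ahead of the robot, y to its left, z up, the work surface at z = 0. Lengths are in m, angles in rad, forces in N, time in s.
With the tool pointing down it reaches from about 0.4 to 0.825 m from the base axis. Payload 7 kg.
Tool frame: the origin (TCP) lies on the centre line of the jaws, within the pads' length; the fingertips stand 22 mm ahead of it and the grasp point (between the pads) lies 3 mm ahead of it; z points along the fingers, y is the line along which they close (so a half turn about z gives the same grasp; the last joint's range is limited). The gripper opens to 88 mm and grips with 3 to 60 N. Pads are 19 mm wide; open, the fingers measure 130 mm over their backs; the gripper's body (78 mm by 193 mm) begins 47 mm behind the grasp point.
Start: joints at [-0.812, 0.359, 0.012, 0, -1.224, -0.288], TCP at [0.306, -0.602, 0.21] pointing down, gripper open.
Joint ranges: [-3.07, 3.07], [-1.43, 2.12], [-1.02, 1.25], [-3.03, 1.67], [-3.05, -0], [-3.03, 3.03]. Speed limits (rad/s): [2.39, 2.39, 3.01, 3.14, 3.14, 3.14].

INTERFACE

Orientations are given as [roll, pitch, yaw] about the fixed x, y, z axes, in that order (R = Rz(yaw) Ry(pitch) Rx(roll)).
In Python, from station import monitor, viewer, order gives the robot as it stands. The module is installed in compiled form; this text tells all that it offers.
- The arm moves only by the tool servo_tool, never from a script. Its argument "targets" is a list of rows, each an object with "angular": the turn, a rotation vector about the tool's x, y, z in degrees, a list of three; "xyz": the shift along the tool's x, y, z in cm, a list of three; "claw": the finger opening in cm, from 0 to 8.76. A call has 1 to 20 rows; each row shifts and turns the commanded pose from where the row before left it, along the tool's axes as they then stand; what a row does not reach is not made up. A row lasts 1/10 s, in which the tool goes at most 50 mm and 8.59 degrees, less where a joint would pass 70% of its speed; a pose out of reach is approached as far as the arm can. A call is refused whole if a number of a shift passes 5 or a number of a turn 8.59, either way. A call with a gripper value outside its range is refused whole. The fingers move at their own pace and stop on an object; "force" is the grip in N (left out, the last holds). Time passes only in rows, so rows that do not move let the fingers close. It gives the time, the measured TCP pose, the force, the opening and the grip force at its end, in the units of the state.
- monitor.get_state(): the state, without advancing time (a new reading comes with each control period).
- viewer.grab_frame(name): name is "side" or "top" or "wrist"; returns a dict with "color" (384x512x3 uint8, blue, green, red), "fovy" (degrees; the focal length in pixels is half the picture's height over the tangent of half this angle, whatever the lens; pixels are square), "cx", "cy" (the principal point, pixels), "R" (3x3) and "t" (3): a world point X has camera coordinates R X + t. Camera axes: x right, y down, z forward; pixel columns grow to the right and rows downward; lengths in m; the calibration is good to about 2 mm. A picture is of the moment at which its call begins. There is no depth.
- order.job_done(): hands the job in; it is judged then, once.
The state is a dict: "t": time; "q": joint angles; "qd": joint speeds; "joint_efforts": joint torques, N m; "eef_pos": TCP position; "ee_rot": TCP orientation; "force": force on the tool from outside, world axes, zero at the start; "moment": the same for the moment, N m; "width": finger opening in m; "gripper_force": force on a finger pad.
Only numpy, scipy, OpenCV 4.12 (cv2) and the standard library are available. Lean on these libraries where they do the work, as an engineer would, in place of code of your own. Each camera call takes 0.05 s, during which the arm holds its last target. There are 200 camera calls.

## Working session

There is one attempt and no reset: what is moved stays moved. The work goes in short steps, Python scripts to look and compute and a tool call to move; the robot and the scene stay as the last step left them, time stands still between calls to the robot, and variables do not carry over. Pictures are saved under pics/ and viewed, at most 10 in all, crops included, and the job is handed in when it is done.

Besides the shell and the picture viewer there is one more tool, called after ">>>" by a JSON object that holds its "api" and its "payload", one argument or row to a line. servo_tool: Moves the arm, as the interface text tells. Its arguments: {"type":"object","properties":{"targets":{"type":"array"},"force":{"type":"number"}},"required":["targets"]}

```bash
mkdir -p pics; cat > h.py <<'E'
import numpy as np, cv2
from station import monitor, viewer, order
def grab(n,save=None):
    f=viewer.grab_frame(n)
    if save: cv2.imwrite('pics/'+save,f['color'])
    return f
def K(f):
    F=f['color'].shape[0]/2/np.tan(np.radians(f['fovy'])/2); return F
def ray(f,u,v):
    F=K(f);R=np.array(f['R']);t=np.array(f['t'])
    d=R.T@np.array([(u-f['cx'])/F,(v-f['cy'])/F,1]); return -R.T@t,d
def plane(f,u,v,z):
    o,d=ray(f,u,v); return o+d*(z-o[2])/d[2]
def proj(f,X):
    c=np.array(f['R'])@np.array(X)+np.array(f['t']); return c[:2]/c[2]*K(f)+[f['cx'],f['cy']]
def two(f,a,g,b):
    o,d=ray(f,*a);p,e=ray(g,*b)
    s=np.linalg.lstsq(np.stack([d,-e],1),p-o,rcond=None)[0]
    A=o+d*s[0];B=p+e*s[1]; return (A+B)/2,np.linalg.norm(A-B)
E
python3 - <<'E'
from h import *
a=grab('top');b=grab('side')
cv2.imwrite('pics/a.png',a['color']);cv2.imwrite('pics/b.png',b['color'])
import pickle;pickle.dump((a,b),open('f.pkl','wb'))
print(monitor.get_state())
for f in(a,b):print(f['fovy'],f['cx'],f['cy'],-np.array(f['R']).T@f['t'])
E
```

```text
{'t': 0.1, 'q': array([-8.11925251e-01,  3.59338473e-01,  1.11545185e-02, -2.74746669e-04,
       -1.22412040e+00, -2.88091222e-01]), 'qd': array([ 0.00041719, -0.00091212,  0.00407769,  0.00039468, -0.00179185,
       -0.00064332]), 'joint_efforts': array([-7.56592272e-04, -5.84164882e+01,  2.93753207e+01,  7.01548755e+00,
        1.02256119e-02, -6.31025455e-05]), 'eef_pos': array([ 0.30591339, -0.60117875,  0.20870924]), 'ee_rot': array([ 3.14007338e+00, -1.80852311e-04, -2.67090621e+00]), 'force': array([-0.17875464,  0.01795833, -1.18170555]), 'moment': array([ 0.01779437,  0.01546514, -0.05575653]), 'gripper_force': 0.0, 'width': 0.08722851624501106}
57.31103125895517 255.50986021283495 189.70642594372208 [ 0.46062138 -0.11682803  0.97913119]
53.58701253725198 254.79563444869316 188.23340996757472 [0.28905377 0.53081394 0.70971613]
```

View pics/a.png

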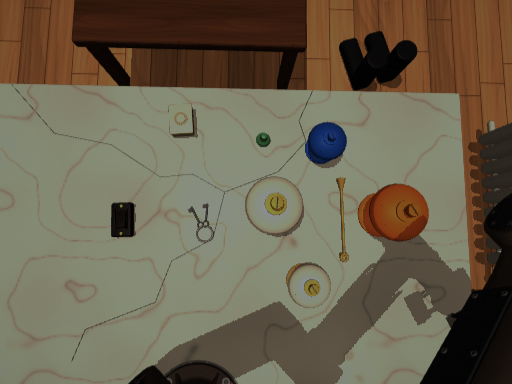

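View pics/b.png

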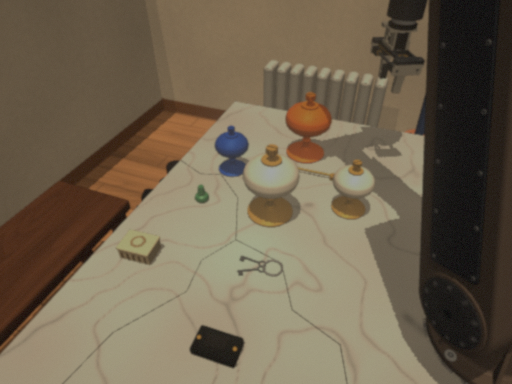

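The top view shows:
- large white lamp, thumbscrew at about (277,203)
- small white look-alike at (312,288)
- blue look-alike at (326,143)
- orange look-alike at (405,211)
- black switch at (122,220)
- keyring at (203,225)

In the side view the large white lamp's screw is at about (271,152) and the switch at (217,346). I choose the large white lamp.

```bash
python3 - <<'E'
from h import *
import pickle;a,b=pickle.load(open('f.pkl','rb'))
A=a['color'];B=b['color']
def up(I,u,v,w,h,s):return cv2.resize(I[v:v+h,u:u+w],None,fx=s,fy=s,interpolation=cv2.INTER_CUBIC)
L=np.hstack([up(A,100,195,50,50,8),up(A,240,170,66,66,6)[:396]] if 0 else [up(A,100,195,50,50,8),cv2.resize(up(A,240,170,70,70,1),(400,400),interpolation=cv2.INTER_CUBIC)])
cv2.imwrite('pics/c.png',L)
# bottom row: side
M=np.hstack([cv2.resize(B[315:375,185:250],(400,369)),cv2.resize(B[135:235,230:310],(320,369))])
cv2.imwrite('pics/d.png',M)
# switch by dark blob
m=(A.max(2)<60).astype(np.uint8);m[:195]=0;m[245:]=0;m[:,:100]=0;m[:,150:]=0
c=max(cv2.findContours(m,0,2)[0],key=cv2.contourArea);r=cv2.minAreaRect(c);print(r)
bx=cv2.boxPoints(r);print([plane(a,*p,.022).round(4) for p in bx],plane(a,*r[0],.022))
m=(B.max(2)<60).astype(np.uint8);m[:315]=0;m[375:]=0;m[:,:180]=0;m[:,260:]=0
c=max(cv2.findContours(m,0,2)[0],key=cv2.contourArea);r=cv2.minAreaRect(c);print(r,plane(b,*r[0],.015))
print('screw',two(a,(277,203),b,(271.5,149)))
for n,u,v in(('key',203,225),('stop',263,140),('box',181,120)):print(n,plane(a,u,v,.01))
E
```

```text
((122.0, 219.0), (22.0, 34.0), 0.0)
[array([0.4449, 0.2386, 0.022 ]), array([0.5358, 0.2438, 0.022 ]), array([0.5365, 0.185 , 0.022 ]), array([0.4454, 0.1805, 0.022 ])] [0.4903781  0.21197156 0.022     ]
((216.60000610351562, 345.6999816894531), (47.750389099121094, 30.04163360595703), 18.434946060180664) [0.48950712 0.21682045 0.015     ]
screw (array([ 0.52493558, -0.18820741,  0.20233318]), np.float64(0.002501117918240547))
key [ 0.47667425 -0.00367373  0.01      ]
stop [ 0.71752329 -0.1662506   0.01      ]
box [0.77132739 0.0661479  0.01      ]
```

View pics/c.png

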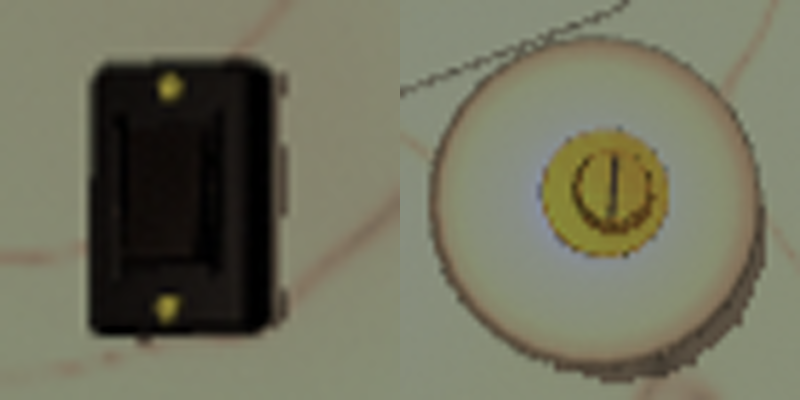

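View pics/d.png

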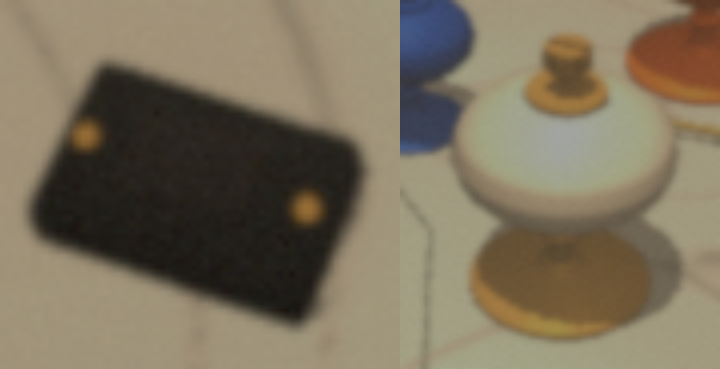

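The crops show the switch with its length along world x; its two brass screws are at about (121,206) and (121,233) in the top picture. The large white lamp has its brass screw and slot. I can't tell yet which rocker end is raised, so I'll look from the wrist camera.

>>> {"api": "servo_tool", "payload": {
  "targets": [
    {"angular": [0, 0, 6.7], "xyz": [0, 0, -3], "claw": 0},
    {"angular": [0, 0, 6.7], "xyz": [0, 0, -3], "claw": 0},
    {"angular": [0, 0, 6.7], "xyz": [0, 0, -3], "claw": 0},
    {"angular": [0, 0, 6.8], "xyz": [0, 0, -3], "claw": 0}
  ],
  "force": 20
}}

```text
t: 0.5
eef_pos: [0.306, -0.6013, 0.3303]
ee_rot: [3.141, -0.001, 3.138]
force: [0.5, -0.1, -0.5]
width: 0.0609
gripper_force: 0.0
```

>>> {"api": "servo_tool", "payload": {
  "targets": [
    {"angular": [0, 0, 0], "xyz": [-1, 4.7, 0], "claw": 0},
    {"angular": [0, 0, 0], "xyz": [-1, 4.7, 0], "claw": 0},
    {"angular": [0, 0, 0], "xyz": [-1, 4.7, 0], "claw": 0},
    {"angular": [0, 0, 0], "xyz": [-1, 4.7, 0], "claw": 0},
    {"angular": [0, 0, 0], "xyz": [-1, 4.7, 0], "claw": 0},
    {"angular": [0, 0, 0], "xyz": [-1, 4.7, 0], "claw": 0},
    {"angular": [0, 0, 0], "xyz": [-1, 4.7, 0], "claw": 0},
    {"angular": [0, 0, 0], "xyz": [-1, 4.7, 0], "claw": 0},
    {"angular": [0, 0, 0], "xyz": [-1, 4.7, 0], "claw": 0},
    {"angular": [0, 0, 0], "xyz": [-1, 4.7, 0], "claw": 0},
    {"angular": [0, 0, 0], "xyz": [-1, 4.7, 0], "claw": 0},
    {"angular": [0, 0, 0], "xyz": [-1, 4.7, 0], "claw": 0},
    {"angular": [0, 0, 0], "xyz": [-1, 4.7, 0], "claw": 0},
    {"angular": [0, 0, 0], "xyz": [-1, 4.7, 0], "claw": 0},
    {"angular": [0, 0, 0], "xyz": [-1, 4.7, 0], "claw": 0},
    {"angular": [0, 0, 0], "xyz": [-1, 4.7, 0], "claw": 0},
    {"angular": [0, 0, 0], "xyz": [-1, 4.7, 0], "claw": 0}
  ]
}}

```text
t: 2.2
eef_pos: [0.4748, 0.1997, 0.3295]
ee_rot: [3.141, 0.0, -3.14]
force: [1.5, 0.5, 0.3]
width: 0.0001
gripper_force: 0.0
```

>>> {"api": "servo_tool", "payload": {
  "targets": [
    {"angular": [0, 0, 0], "xyz": [0, 0, 3], "claw": 0},
    {"angular": [0, 0, 0], "xyz": [0, 0, 3], "claw": 0},
    {"angular": [0, 0, 0], "xyz": [0, 0, 0], "claw": 0}
  ]
}}

```text
t: 2.5
eef_pos: [0.4728, 0.1968, 0.2653]
ee_rot: [-3.137, -0.007, -3.14]
force: [-0.3, -0.7, 0.8]
width: 0.0006
gripper_force: 0.0
```

```bash
python3 - <<'E'
from h import *
s=monitor.get_state();print(s['eef_pos'],s['ee_rot'],s['q'],s['t'])
w=grab('wrist');I=w['color'];print(-np.array(w['R']).T@w['t'],w['fovy'])
import pickle;pickle.dump(w,open('w.pkl','wb'))
print(proj(w,(.49,.212,.022)))
G=(255*(I/255.)**.5).astype(np.uint8)
cv2.imwrite('pics/e.png',G)
E
```

```text
[0.47280102 0.19682464 0.26531759] [-3.13734041 -0.00661978 -3.1399673 ] [ 7.77015617e-01  5.96804145e-02 -2.44101127e-01 -1.66966549e-03
 -1.27471923e+00 -2.34567921e+00] 2.5
[0.39419392 0.1969431  0.44098507] 58.25672433446895
[268.67690648 167.74116325]
```

View pics/e.png

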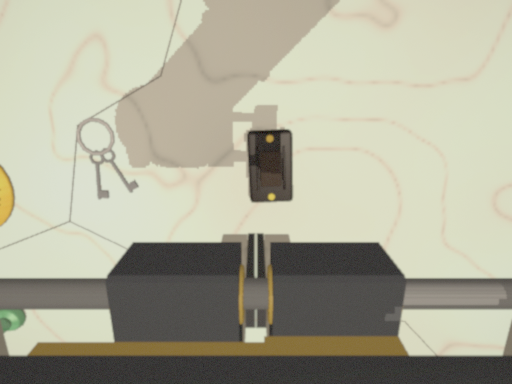

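The switch is at about (270,166), its screws at (269,139) and (272,197). The base's y tilt needs a contrast-stretched close crop.

```bash
python3 - <<'E'
from h import *
import pickle;w=pickle.load(open('w.pkl','rb'));a,b=pickle.load(open('f.pkl','rb'))
I=w['color']
def st(c,wd,ht):
    c=np.clip(c.astype(float)*4,0,255)**.8*3; return cv2.resize(np.clip(c,0,255).astype(np.uint8),(wd,ht),interpolation=cv2.INTER_CUBIC)
cv2.imwrite('pics/g.png',np.hstack([st(I[125:207,240:300],400,547),st(b['color'][315:375,185:250],400,369+178)]))
def scr(f,u0,u1,v0,v1):
    c=f['color'][v0:v1,u0:u1].astype(int);m=((c[...,2]-c[...,0]>25)&(c[...,2]>70)).astype(np.uint8)
    n,l,s,ce=cv2.connectedComponentsWithStats(m)
    return [(s[i,4],*(ce[i]+[u0,v0]).round(1),plane(f,*(ce[i]+[u0,v0]),.022).round(4)) for i in range(1,n) if s[i,4]>2]
for x in scr(w,252,288,130,204)+scr(a,112,132,197,240)+scr(b,190,245,325,368):print(x)
E
```

```text
(np.int32(42), np.float64(269.2), np.float64(138.1), array([0.4532, 0.2122, 0.022 ]))
(np.int32(47), np.float64(271.1), np.float64(196.4), array([0.5274, 0.2155, 0.022 ]))
(np.int32(78), np.float64(270.5), np.float64(202.4), array([0.5355, 0.2149, 0.022 ]))
(np.int32(14), np.float64(129.6), np.float64(199.9), array([0.5422, 0.1945, 0.022 ]))
(np.int32(6), np.float64(120.8), np.float64(205.2), array([0.5275, 0.2171, 0.022 ]))
(np.int32(6), np.float64(120.5), np.float64(233.0), array([0.453 , 0.2139, 0.022 ]))
(np.int32(4), np.float64(118.5), np.float64(238.0), array([0.4398, 0.2185, 0.022 ]))
(np.int32(6), np.float64(127.5), np.float64(237.0), array([0.4426, 0.1949, 0.022 ]))
(np.int32(3), np.float64(114.0), np.float64(239.0), array([0.437 , 0.2302, 0.022 ]))
(np.int32(158), np.float64(194.2), np.float64(332.8), array([0.5394, 0.2122, 0.022 ]))
(np.int32(430), np.float64(233.6), np.float64(338.1), array([0.4638, 0.1943, 0.022 ]))
(np.int32(24), np.float64(234.5), np.float64(348.5), array([0.4538, 0.2128, 0.022 ]))
(np.int32(303), np.float64(203.3), np.float64(362.6), array([0.4961, 0.2579, 0.022 ]))
```

View pics/g.png

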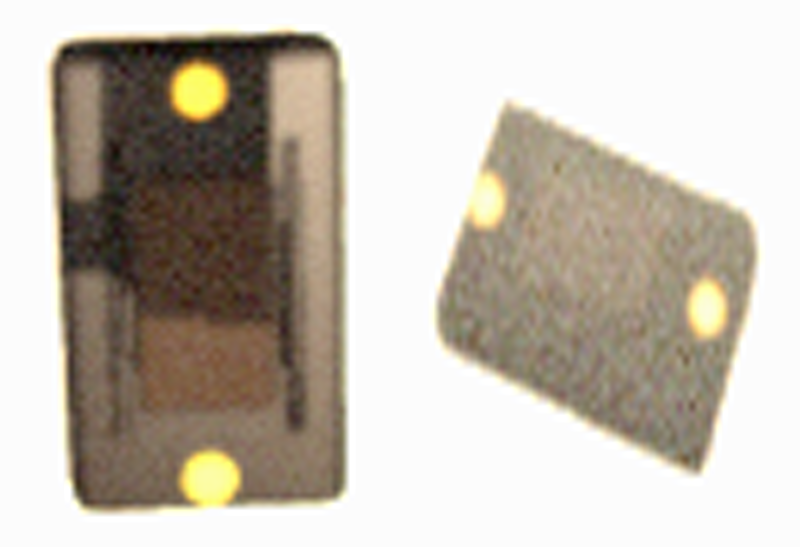

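```bash
python3 - <<'E'
from h import *
import pickle;w=pickle.load(open('w.pkl','rb'));a,b=pickle.load(open('f.pkl','rb'))
c,s=np.cos(.2),np.sin(.2)
for n in(-1,1): # raised end sign in x
    for e in(-1,1):
        h=.023*s*(1 if e==n else -1)
        # top corner: along e*.023*c , normal tilts away from raised end
        X=(.490+e*.023*c-n*.005*s,.2147,.024+h+.005*c)
        print('raised',n,'end',e,np.round(X,4),'wrist v',proj(w,X)[1].round(1),'crop',((proj(w,X)[1]-125)*6.67).round(0),'top v crop',((proj(a,X)[1]-195)*8).round(0))
# brightness profile along rocker centre
g=w['color'][140:200,263:277].astype(float).mean((1,2));print(list(zip(range(140,200),g.round(0))))
g=a['color'][205:235,117:125].astype(float).mean((1,2));print(list(zip(range(205,235),g.round(0))))
E
```

```text
raised -1 end -1 [0.4685 0.2147 0.0335] wrist v 152.3 crop 182.0 top v crop 257.0
raised -1 end 1 [0.5135 0.2147 0.0243] wrist v 186.4 crop 410.0 top v crop 123.0
raised 1 end -1 [0.4665 0.2147 0.0243] wrist v 149.3 crop 162.0 top v crop 264.0
raised 1 end 1 [0.5115 0.2147 0.0335] wrist v 186.9 crop 413.0 top v crop 127.0
[(140, np.float64(41.0)), (141, np.float64(31.0)), (142, np.float64(18.0)), (143, np.float64(10.0)), (144, np.float64(9.0)), (145, np.float64(10.0)), (146, np.float64(9.0)), (147, np.float64(8.0)), (148, np.float64(9.0)), (149, np.float64(8.0)), (150, np.float64(8.0)), (151, np.float64(7.0)), (152, np.float64(9.0)), (153, np.float64(10.0)), (154, np.float64(10.0)), (155, np.float64(11.0)), (156, np.float64(11.0)), (157, np.float64(10.0)), (158, np.float64(10.0)), (159, np.float64(10.0)), (160, np.float64(10.0)), (161, np.float64(10.0)), (162, np.float64(10.0)), (163, np.float64(10.0)), (164, np.float64(10.0)), (165, np.float64(10.0)), (166, np.float64(10.0)), (167, np.float64(11.0)), (168, np.float64(10.0)), (169, np.float64(10.0)), (170, np.float64(10.0)), (171, np
[... 766 characters left out ...]
, (207, np.float64(25.0)), (208, np.float64(17.0)), (209, np.float64(17.0)), (210, np.float64(14.0)), (211, np.float64(12.0)), (212, np.float64(11.0)), (213, np.float64(11.0)), (214, np.float64(12.0)), (215, np.float64(11.0)), (216, np.float64(12.0)), (217, np.float64(12.0)), (218, np.float64(12.0)), (219, np.float64(13.0)), (220, np.float64(13.0)), (221, np.float64(13.0)), (222, np.float64(13.0)), (223, np.float64(13.0)), (224, np.float64(14.0)), (225, np.float64(13.0)), (226, np.float64(15.0)), (227, np.float64(6.0)), (228, np.float64(14.0)), (229, np.float64(18.0)), (230, np.float64(18.0)), (231, np.float64(18.0)), (232, np.float64(41.0)), (233, np.float64(45.0)), (234, np.float64(34.0))]
```

Both views put the rocker's near end (wrist row 152.5, top row 227 with a shadow) where a raised −x end should be, so the raised end is the one toward the robot. I press there, at about (0.470, 0.215).

>>> {"api": "servo_tool", "payload": {
  "targets": [
    {"angular": [0, 0, 0], "xyz": [0.2, 0.8, 3.5], "claw": 0},
    {"angular": [0, 0, 0], "xyz": [0.1, 0.9, 3.5], "claw": 0},
    {"angular": [0, 0, 0], "xyz": [0, 0, 3.5], "claw": 0},
    {"angular": [0, 0, 0], "xyz": [0, 0, 3.5], "claw": 0},
    {"angular": [0, 0, 0], "xyz": [0, 0, 3.5], "claw": 0},
    {"angular": [0, 0, 0], "xyz": [0, 0, 0], "claw": 0},
    {"angular": [0, 0, 0], "xyz": [0, 0, 0], "claw": 0},
    {"angular": [0, 0, 0], "xyz": [0, 0, 0], "claw": 0}
  ]
}}

```text
t: 3.35
eef_pos: [0.4738, 0.2158, 0.0973]
ee_rot: [3.139, 0.003, -3.14]
force: [0.1, 0.5, 0.1]
width: 0.0005
gripper_force: 0.0
```

>>> {"api": "servo_tool", "payload": {
  "targets": [
    {"angular": [0, 0, 0], "xyz": [0.4, -0.1, 1.5], "claw": 0},
    {"angular": [0, 0, 0], "xyz": [0, 0, 1.5], "claw": 0},
    {"angular": [0, 0, 0], "xyz": [0, 0, 0.6], "claw": 0},
    {"angular": [0, 0, 0], "xyz": [0, 0, 0.2], "claw": 0},
    {"angular": [0, 0, 0], "xyz": [0, 0, 0.2], "claw": 0},
    {"angular": [0, 0, 0], "xyz": [0, 0, 0.1], "claw": 0}
  ]
}}

```text
t: 3.95
eef_pos: [0.4686, 0.2141, 0.0543]
ee_rot: [3.141, 0.001, -3.14]
force: [0.3, 0.4, 0.4]
width: 0.0003
gripper_force: 0.0
```

>>> {"api": "servo_tool", "payload": {
  "targets": [
    {"angular": [0, 0, 0], "xyz": [0, 0, 0.15], "claw": 0}
  ]
}}

```text
t: 4.05
eef_pos: [0.4685, 0.214, 0.0526]
ee_rot: [3.141, 0.001, -3.14]
force: [0.5, -0.5, -0.1]
width: 0.0006
gripper_force: 0.0
```

>>> {"api": "servo_tool", "payload": {
  "targets": [
    {"angular": [0, 0, 0], "xyz": [0, 0, 0.15], "claw": 0}
  ]
}}

```text
t: 4.15
eef_pos: [0.4683, 0.2138, 0.0508]
ee_rot: [3.141, 0.0, -3.14]
force: [0.6, -0.2, -0.4]
width: 0.0007
gripper_force: 0.0
```

>>> {"api": "servo_tool", "payload": {
  "targets": [
    {"angular": [0, 0, 0], "xyz": [0, 0, 0.2], "claw": 0}
  ]
}}

```text
t: 4.25
eef_pos: [0.4682, 0.2137, 0.0486]
ee_rot: [3.141, 0.0, -3.14]
force: [-0.0, 0.3, 0.7]
width: 0.0005
gripper_force: 0.0
```

>>> {"api": "servo_tool", "payload": {
  "targets": [
    {"angular": [0, 0, 0], "xyz": [0, 0, 0.2], "claw": 0}
  ]
}}

```text
t: 4.35
eef_pos: [0.4681, 0.2137, 0.0464]
ee_rot: [3.142, 0.0, -3.14]
force: [-0.3, 0.5, -0.5]
width: 0.0002
gripper_force: 0.0
```

>>> {"api": "servo_tool", "payload": {
  "targets": [
    {"angular": [0, 0, 0], "xyz": [0, 0, 0], "claw": 0}
  ]
}}

```text
t: 4.45
eef_pos: [0.4679, 0.2135, 0.0462]
ee_rot: [-3.141, -0.0, -3.14]
force: [-0.4, -0.1, 1.3]
width: 0.0002
gripper_force: 0.0
```

>>> {"api": "servo_tool", "payload": {
  "targets": [
    {"angular": [0, 0, 0], "xyz": [0, 0, 0.1], "claw": 0},
    {"angular": [0, 0, 0], "xyz": [0, 0, 0], "claw": 0}
  ]
}}

```text
t: 4.65
eef_pos: [0.468, 0.2136, 0.0454]
ee_rot: [-3.141, -0.0, -3.14]
force: [0.7, -0.2, 0.1]
width: 0.0004
gripper_force: 0.0
```

>>> {"api": "servo_tool", "payload": {
  "targets": [
    {"angular": [0, 0, 0], "xyz": [0, 0, -4], "claw": 0},
    {"angular": [0, 0, 0], "xyz": [0, 0, -5], "claw": 0},
    {"angular": [0, 0, 0], "xyz": [0, 0, -5], "claw": 0},
    {"angular": [0, 0, 0], "xyz": [0, 0, -5], "claw": 8},
    {"angular": [0, 0, 0], "xyz": [0, 0, -3], "claw": 8},
    {"angular": [0, 0, 0], "xyz": [0, 0, 0], "claw": 8}
  ]
}}

```text
t: 5.25
eef_pos: [0.4701, 0.2149, 0.271]
ee_rot: [3.136, 0.007, -3.14]
force: [-0.6, 0.3, -0.2]
width: 0.019
gripper_force: 0.0
```

```bash
python3 - <<'E'
from h import *
w=grab('wrist');a=grab('top')
import pickle;pickle.dump((w,a),open('w2.pkl','wb'))
p=proj(w,(.490,.2147,.022));print(p,monitor.get_state()['eef_pos'])
c,s=np.cos(.2),np.sin(.2);u,v=p.astype(int)
for n in(-1,1):
    for e in(-1,1):
        h=.023*s*(1 if e==n else -1)
        X=(.490+e*.023*c-n*.005*s,.2147,.024+h+.005*c)
        print('raised',n,'end',e,proj(w,X)[1].round(1),proj(w,X)[1]-v+41,proj(a,X)[1].round(1))
def st(I,u,v,r):
    c=np.clip(I[v-r:v+r,u-30:u+30].astype(float)*4,0,255)**.8*3; return cv2.resize(np.clip(c,0,255).astype(np.uint8),(400,547),interpolation=cv2.INTER_CUBIC)
cv2.imwrite('pics/k.png',np.hstack([st(w['color'],u,v,41),st(a['color'],121,219,41)]))
g=a['color'][205:235,117:125].astype(float).mean((1,2));print(list(zip(range(205,235),g.round(0))))
E
```

```text
[254.424611   166.10166082] [0.46807867 0.21382287 0.26621974]
raised -1 end -1 150.9 25.932320086848335 227.1
raised -1 end 1 184.5 59.53650173126789 210.3
raised 1 end -1 147.9 22.928173064957036 227.9
raised 1 end 1 185.1 60.08538390942357 210.9
[(205, np.float64(46.0)), (206, np.float64(44.0)), (207, np.float64(26.0)), (208, np.float64(17.0)), (209, np.float64(17.0)), (210, np.float64(14.0)), (211, np.float64(12.0)), (212, np.float64(11.0)), (213, np.float64(11.0)), (214, np.float64(12.0)), (215, np.float64(12.0)), (216, np.float64(12.0)), (217, np.float64(13.0)), (218, np.float64(13.0)), (219, np.float64(12.0)), (220, np.float64(11.0)), (221, np.float64(11.0)), (222, np.float64(6.0)), (223, np.float64(4.0)), (224, np.float64(4.0)), (225, np.float64(4.0)), (226, np.float64(4.0)), (227, np.float64(3.0)), (228, np.float64(8.0)), (229, np.float64(9.0)), (230, np.float64(9.0)), (231, np.float64(10.0)), (232, np.float64(24.0)), (233, np.float64(26.0)), (234, np.float64(20.0))]
```

View pics/k.png

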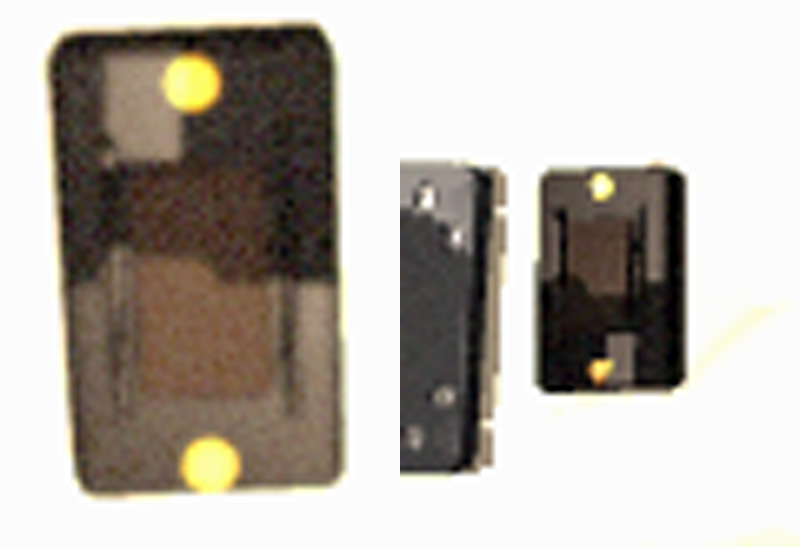

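```bash
python3 - <<'E'
from h import *
import pickle
w1=pickle.load(open('w.pkl','rb'));a1,b1=pickle.load(open('f.pkl','rb'));w,a=pickle.load(open('w2.pkl','rb'))
for f,u in((w1,(263,277)),(w,(248,262))):
    g=f['color'][:,u[0]:u[1]].astype(float).mean((1,2));print([int(x) for x in g[138:200]])
b=np.mean([grab('side')['color'].astype(float) for _ in range(6)],0)
def st(c):
    return cv2.resize(np.clip(c[320:370,190:245]*7,0,255).astype(np.uint8),(400,364),interpolation=cv2.INTER_CUBIC)
cv2.imwrite('pics/m.png',np.hstack([st(b1['color'].astype(float)),st(b)]))
print(monitor.get_state()['eef_pos'],monitor.get_state()['force'])
for x in(.4675,.5125):
  for z in(.0243,.0335):
    for y in (.2017,.2277): print(x,z,y,((proj(b1,(x,y,z))-[190,320])*7.27).round(0))
E
```

```text
[46, 45, 41, 30, 17, 10, 9, 9, 8, 8, 9, 8, 7, 6, 8, 9, 10, 11, 10, 10, 10, 10, 9, 9, 10, 10, 10, 10, 10, 10, 10, 9, 9, 10, 12, 16, 19, 20, 20, 19, 20, 19, 19, 19, 19, 19, 19, 19, 21, 23, 24, 25, 24, 24, 26, 36, 54, 67, 71, 71, 64, 49]
[54, 46, 33, 21, 14, 13, 14, 13, 13, 12, 12, 8, 8, 8, 10, 10, 10, 11, 10, 10, 10, 9, 10, 10, 10, 11, 14, 15, 16, 18, 19, 20, 20, 19, 20, 20, 19, 19, 20, 20, 19, 19, 18, 19, 19, 18, 19, 22, 23, 23, 22, 22, 24, 35, 52, 65, 69, 68, 62, 46, 41, 86]
[0.46780324 0.21340265 0.26455823] [0.37514532 0.08962909 0.09655937]
0.4675 0.0243 0.2017 [292. 147.]
0.4675 0.0243 0.2277 [250. 237.]
0.4675 0.0335 0.2017 [291. 128.]
0.4675 0.0335 0.2277 [249. 219.]
0.5125 0.0243 0.2017 [138.  89.]
0.5125 0.0243 0.2277 [ 93. 175.]
0.5125 0.0335 0.2017 [135.  70.]
0.5125 0.0335 0.2277 [ 90. 157.]
```

View pics/m.png

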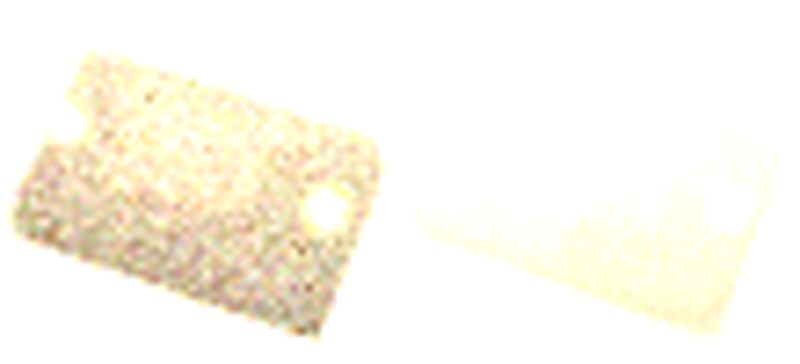

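The wrist profile suggests the rocker edge hasn't moved (row 153 → 152, with the camera itself about 1 row off), and I felt no clear force. I'll press again with the force readout.

>>> {"api": "servo_tool", "payload": {
  "targets": [
    {"angular": [0, 0, 0], "xyz": [-0.1, 0.1, 4], "claw": 0},
    {"angular": [0, 0, 0], "xyz": [0, 0, 4], "claw": 0},
    {"angular": [0, 0, 0], "xyz": [0, 0, 4], "claw": 0},
    {"angular": [0, 0, 0], "xyz": [0, 0, 4], "claw": 0},
    {"angular": [0, 0, 0], "xyz": [0, 0, 3], "claw": 0},
    {"angular": [0, 0, 0], "xyz": [0, 0, 2], "claw": 0},
    {"angular": [0, 0, 0], "xyz": [0, 0, 0.5], "claw": 0},
    {"angular": [0, 0, 0], "xyz": [0, 0, 0], "claw": 0},
    {"angular": [0, 0, 0], "xyz": [0, 0, 0], "claw": 0}
  ]
}}

```text
t: 6.55
eef_pos: [0.4697, 0.2151, 0.0515]
ee_rot: [3.141, 0.001, -3.14]
force: [-0.6, 0.8, 0.8]
width: 0.0007
gripper_force: 0.0
```

>>> {"api": "servo_tool", "payload": {
  "targets": [
    {"angular": [0, 0, 0], "xyz": [0, 0, 0.2], "claw": 0},
    {"angular": [0, 0, 0], "xyz": [0, 0, 0], "claw": 0}
  ]
}}

```text
t: 6.75
eef_pos: [0.4694, 0.2151, 0.0493]
ee_rot: [3.14, 0.001, -3.14]
force: [0.0, -0.1, -0.4]
width: 0.0006
gripper_force: 0.0
```

>>> {"api": "servo_tool", "payload": {
  "targets": [
    {"angular": [0, 0, 0], "xyz": [0, 0, 0.1], "claw": 0},
    {"angular": [0, 0, 0], "xyz": [0, 0, 0], "claw": 0}
  ]
}}

```text
t: 6.95
eef_pos: [0.4691, 0.2147, 0.0478]
ee_rot: [3.141, 0.0, -3.14]
force: [-0.2, -0.8, 0.8]
width: 0.0003
gripper_force: 0.0
```

```bash
python3 - <<'E'
from h import *
s=monitor.get_state();print(s['eef_pos'],s['force'],s['ee_rot'])
w=grab('wrist');p=proj(w,(.490,.2147,.022));u,v=p.astype(int);print(p,proj(w,s['eef_pos']-[0,0,.022]))
I=np.clip((w['color']/255.)**.4*255,0,255).astype(np.uint8)
cv2.imwrite('pics/n.png',cv2.resize(I[v-60:v+80,u-80:u+80],(800,700)[:2] if 0 else (640,560),interpolation=cv2.INTER_CUBIC))
E
```

```text
[0.46914672 0.21473583 0.04783382] [-0.22958449 -0.79235384  0.8154241 ] [ 3.14118080e+00  3.66437986e-04 -3.14028794e+00]
[255.95270825 248.42040474] [256.08467566 220.52331533]
```

View pics/n.png

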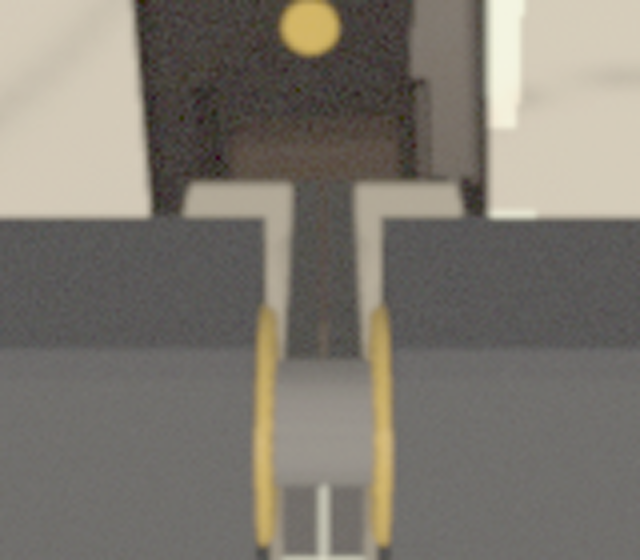

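The crop shows the fingertips at crop row 180, inward of the rocker's near edge (row 120). They seem to hover higher than I reckoned, with no force yet. I'll continue down in small steps.

>>> {"api": "servo_tool", "payload": {
  "targets": [
    {"angular": [0, 0, 0], "xyz": [0, 0, 0.15], "claw": 0},
    {"angular": [0, 0, 0], "xyz": [0, 0, 0.1], "claw": 0}
  ]
}}

```text
t: 7.2
eef_pos: [0.4691, 0.2146, 0.045]
ee_rot: [3.142, -0.0, -3.14]
force: [-0.4, 0.7, 0.2]
width: 0.0003
gripper_force: 0.0
```

>>> {"api": "servo_tool", "payload": {
  "targets": [
    {"angular": [0, 0, 0], "xyz": [0, 0, 0.1], "claw": 0},
    {"angular": [0, 0, 0], "xyz": [0, 0, 0], "claw": 0}
  ]
}}

```text
t: 7.4
eef_pos: [0.469, 0.2146, 0.0439]
ee_rot: [-3.141, -0.0, -3.14]
force: [-0.0, -0.3, 0.1]
width: 0.0005
gripper_force: 0.0
```

```bash
python3 - <<'E'
from h import *
s=monitor.get_state();print(s['eef_pos'],s['force'])
w=grab('wrist')
v=int(round(proj(w,(.46,.2147,.03))[1]));g=w['color'][:,240:272].astype(float).mean((1,2));print(v,[int(x) for x in g[v-45:v+40]])
for vv in (v,v+5,v+10,v+15,v+20,v+25,v+30):print(vv,[plane(w,256,vv,z)[0].round(4) for z in(.022,.026,.034,.04)])
E
```

```text
[0.46899523 0.21459742 0.04386395] [-0.04403822 -0.34945362  0.09089887]
212 [134, 135, 136, 137, 138, 137, 133, 116, 71, 23, 4, 3, 3, 3, 3, 4, 4, 5, 6, 6, 6, 7, 10, 18, 28, 36, 41, 44, 46, 47, 46, 45, 44, 41, 37, 29, 19, 10, 8, 7, 8, 7, 8, 7, 7, 8, 8, 7, 7, 7, 7, 7, 7, 8, 10, 10, 10, 11, 11, 13, 15, 16, 15, 15, 14, 17, 26, 40, 49, 51, 52, 51, 51, 51, 50, 46, 44, 44, 43, 42, 41, 40, 39, 39, 40]
212 [np.float64(0.4633), np.float64(0.4618), np.float64(0.4588), np.float64(0.4565)]
217 [np.float64(0.4666), np.float64(0.465), np.float64(0.4619), np.float64(0.4595)]
222 [np.float64(0.4699), np.float64(0.4682), np.float64(0.465), np.float64(0.4625)]
227 [np.float64(0.4732), np.float64(0.4715), np.float64(0.4681), np.float64(0.4655)]
232 [np.float64(0.4765), np.float64(0.4748), np.float64(0.4712), np.float64(0.4686)]
237 [np.float64(0.4799), np.float64(0.4781), np.float64(0.4744), np.float64(0.4716)]
242 [np.float64(0.4834), np.float64(0.4814), np.float64(0.4776), np.float64(0.4748)]
```

>>> {"api": "servo_tool", "payload": {
  "targets": [
    {"angular": [0, 0, 0], "xyz": [0, 0, 0.1], "claw": 0},
    {"angular": [0, 0, 0], "xyz": [0, 0, 0.1], "claw": 0}
  ]
}}

```text
t: 7.65
eef_pos: [0.4691, 0.2147, 0.042]
ee_rot: [3.141, 0.0, -3.14]
force: [-0.2, -0.3, 0.1]
width: 0.0002
gripper_force: 0.0
```

>>> {"api": "servo_tool", "payload": {
  "targets": [
    {"angular": [0, 0, 0], "xyz": [0, 0, 0.1], "claw": 0},
    {"angular": [0, 0, 0], "xyz": [0, 0, 0.1], "claw": 0}
  ]
}}

```text
t: 7.85
eef_pos: [0.4691, 0.2146, 0.04]
ee_rot: [-3.142, -0.0, -3.14]
force: [0.0, 0.0, -1.0]
width: 0.0004
gripper_force: 0.0
```

>>> {"api": "servo_tool", "payload": {
  "targets": [
    {"angular": [0, 0, 0], "xyz": [0, 0, 0.1], "claw": 0},
    {"angular": [0, 0, 0], "xyz": [0, 0, 0.1], "claw": 0}
  ]
}}

```text
t: 8.05
eef_pos: [0.4691, 0.2146, 0.038]
ee_rot: [-3.142, -0.0, -3.14]
force: [-1.3, 0.8, -0.6]
width: 0.0005
gripper_force: 0.0
```

>>> {"api": "servo_tool", "payload": {
  "targets": [
    {"angular": [0, 0, 0], "xyz": [0, 0, 0.1], "claw": 0},
    {"angular": [0, 0, 0], "xyz": [0, 0, 0.1], "claw": 0}
  ]
}}

```text
t: 8.25
eef_pos: [0.4691, 0.2147, 0.036]
ee_rot: [3.142, 0.0, -3.14]
force: [0.4, -1.0, -0.4]
width: 0.0002
gripper_force: 0.0
```

>>> {"api": "servo_tool", "payload": {
  "targets": [
    {"angular": [0, 0, 0], "xyz": [0, 0, 0.1], "claw": 0},
    {"angular": [0, 0, 0], "xyz": [0, 0, 0.1], "claw": 0}
  ]
}}

```text
t: 8.45
eef_pos: [0.4691, 0.2147, 0.034]
ee_rot: [3.142, 0.0, -3.14]
force: [1.3, -0.3, 0.2]
width: 0.0006
gripper_force: 0.0
```

```bash
python3 - <<'E'
from h import *
s=monitor.get_state();print(s['eef_pos'],s['force'])
w=grab('wrist')
v=int(round(proj(w,(.46,.2147,.03))[1]));g=w['color'][:,240:272].astype(float).mean((1,2));print(v,[int(x) for x in g[v-20:v+45]])
# per-joint check of TCP: fingers in top view
a=grab('top');p=proj(a,s['eef_pos']-[0,0,.022]);print('tip top px',p)
# marble brightness check under closed fingers, side view difference against the first side frame
import pickle;_,b1=pickle.load(open('f.pkl','rb'));b=grab('side')
d=cv2.absdiff(b['color'],b1['color']).max(2)
print('side tip px',proj(b,s['eef_pos']-[0,0,.022]))
cv2.imwrite('pics/o.png',np.hstack([cv2.resize(np.clip((b['color'][270:384,150:300]/255.)**.5*255,0,255).astype(np.uint8),(600,456),interpolation=cv2.INTER_CUBIC)]))
E
```

```text
[0.46908298 0.2146649  0.03398547] [ 1.29690505 -0.29024952  0.21227882]
218 [43, 46, 48, 48, 49, 48, 46, 44, 40, 34, 25, 14, 8, 7, 7, 7, 7, 7, 7, 7, 7, 6, 6, 7, 7, 8, 7, 7, 8, 10, 10, 10, 11, 10, 14, 25, 40, 49, 52, 52, 52, 52, 51, 50, 46, 44, 44, 43, 43, 42, 40, 40, 40, 40, 40, 40, 40, 41, 41, 40, 40, 40, 39, 39, 38]
tip top px [121.8475126  227.00834774]
side tip px [226.90341673 349.21836847]
```

View pics/o.png

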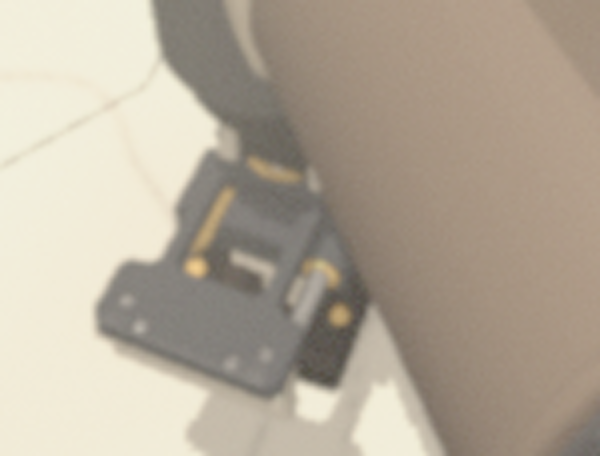

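The last picture shows the gripper over the switch's near end with the tips hidden; the near screw is at crop (340,315). Still no force, so I keep feeling downward.

>>> {"api": "servo_tool", "payload": {
  "targets": [
    {"angular": [0, 0, 0], "xyz": [0, 0, 0.1], "claw": 0},
    {"angular": [0, 0, 0], "xyz": [0, 0, 0.1], "claw": 0}
  ]
}}

```text
t: 8.8
eef_pos: [0.4691, 0.2147, 0.0321]
ee_rot: [3.141, 0.0, -3.14]
force: [-0.7, 0.1, 0.2]
width: 0.0005
gripper_force: 0.0
```

>>> {"api": "servo_tool", "payload": {
  "targets": [
    {"angular": [0, 0, 0], "xyz": [0, 0, 0.1], "claw": 0},
    {"angular": [0, 0, 0], "xyz": [0, 0, 0.1], "claw": 0}
  ]
}}

```text
t: 9.0
eef_pos: [0.4691, 0.2147, 0.03]
ee_rot: [3.142, -0.0, -3.14]
force: [0.3, 0.5, 0.1]
width: 0.0004
gripper_force: 0.0
```

>>> {"api": "servo_tool", "payload": {
  "targets": [
    {"angular": [0, 0, 0], "xyz": [0, 0, 0.1], "claw": 0},
    {"angular": [0, 0, 0], "xyz": [0, 0, 0.1], "claw": 0}
  ]
}}

```text
t: 9.2
eef_pos: [0.4691, 0.2146, 0.028]
ee_rot: [-3.142, -0.0, -3.14]
force: [-0.5, 0.4, 0.6]
width: 0.0004
gripper_force: 0.0
```

```bash
python3 - <<'E'
from h import *
s=monitor.get_state();print(s['eef_pos'],s['force'],s['joint_efforts'],s['q'])
w=grab('wrist');R=np.array(w['R']);c=-R.T@w['t'];print('cam',c,c-s['eef_pos'],'axis',R[2])
g=w['color'][:,240:272].astype(float).mean((1,2));print([int(x) for x in g[190:245]])
E
```

```text
[0.46910458 0.21464136 0.02797177] [-0.53544296  0.44769145  0.5747396 ] [-2.17302531e-04 -4.44828272e+01  2.03065467e+01  4.78562459e+00
 -1.22292903e-01  3.87071930e-05] [ 8.10092884e-01  2.97060241e-01 -5.61980851e-01  6.21408437e-05
 -7.11804287e-01 -2.37960515e+00]
cam [0.38931706 0.21404716 0.20311102] [-0.07978752 -0.0005942   0.17513925] axis [ 2.95440555e-01  6.89679901e-04 -9.55360876e-01]
[5, 4, 5, 6, 6, 7, 7, 9, 17, 27, 36, 42, 45, 48, 49, 50, 49, 49, 47, 43, 38, 30, 21, 11, 7, 7, 7, 7, 7, 7, 7, 7, 7, 7, 7, 7, 7, 7, 7, 8, 8, 10, 13, 24, 40, 49, 52, 52, 52, 52, 52, 50, 47, 45, 44]
```

```bash
python3 - <<'E'
from h import *
s=monitor.get_state();e=np.array([.4691,.2147,.034]);b=grab('side')
for dz in(0,.02,.04,.06):
  print(dz,[ ((proj(b,(e[0]+x,e[1]+.0965,e[2]+.044+dz))-[150,270])*4).round(0) for x in(-.039,.039)])
E
```

```text
0 [array([288., 488.]), array([115., 415.])]
0.02 [array([285., 466.]), array([109., 393.])]
0.04 [array([282., 443.]), array([102., 369.])]
0.06 [array([279., 419.]), array([ 95., 344.])]
```

>>> {"api": "servo_tool", "payload": {
  "targets": [
    {"angular": [0, 0, 0], "xyz": [0, 0, 0.1], "claw": 0},
    {"angular": [0, 0, 0], "xyz": [0, 0, 0.1], "claw": 0}
  ]
}}

```text
t: 9.5
eef_pos: [0.4691, 0.2147, 0.026]
ee_rot: [3.142, 0.0, -3.14]
force: [-0.4, 0.1, -0.5]
width: 0.0001
gripper_force: 0.0
```

>>> {"api": "servo_tool", "payload": {
  "targets": [
    {"angular": [0, 0, 0], "xyz": [0, 0, 0.1], "claw": 0},
    {"angular": [0, 0, 0], "xyz": [0, 0, 0.1], "claw": 0}
  ]
}}

```text
t: 9.7
eef_pos: [0.4691, 0.2146, 0.024]
ee_rot: [3.142, 0.0, -3.14]
force: [0.0, -0.1, 0.3]
width: 0.0001
gripper_force: 0.0
```

>>> {"api": "servo_tool", "payload": {
  "targets": [
    {"angular": [0, 0, 0], "xyz": [0, 0, 0.1], "claw": 0},
    {"angular": [0, 0, 0], "xyz": [0, 0, 0.1], "claw": 0}
  ]
}}

```text
t: 9.9
eef_pos: [0.4691, 0.2147, 0.022]
ee_rot: [3.142, 0.0, -3.14]
force: [0.6, 0.8, -0.6]
width: 0.0006
gripper_force: 0.0
```

```bash
python3 - <<'E'
from h import *
s=monitor.get_state();print(s['eef_pos'],s['force'],s['moment'])
w=grab('wrist')
g=w['color'][:,240:272].astype(float).mean((1,2));print([int(x) for x in g[190:245]])
# width of base in rows, width of bright finger bits
for v in(190,200,210,220,228,232,236,239,241):
    r=w['color'][v].astype(int).max(1);print(v,[int(i) for i in np.where(np.abs(np.diff(r))>25)[0] if 170<i<340])
E
```

```text
[0.46909805 0.21468246 0.02198335] [ 0.64314625  0.80378444 -0.59630141] [-0.05434939 -0.01787873  0.01418111]
[3, 3, 4, 4, 5, 5, 6, 6, 6, 7, 8, 12, 22, 32, 39, 45, 48, 50, 51, 52, 52, 50, 48, 44, 38, 30, 20, 11, 7, 7, 7, 7, 7, 7, 7, 7, 7, 7, 7, 7, 7, 7, 10, 23, 39, 49, 52, 52, 52, 52, 52, 50, 47, 45, 44]
190 [204, 205, 206, 297, 298, 299, 321]
200 [200, 201, 202, 300, 301, 302, 321]
210 [201, 202, 243, 244, 258, 259, 260, 300, 301, 302, 320]
220 [202, 203, 300, 301, 302, 319]
228 [203, 204, 300, 301, 302, 319]
232 [203, 204, 205, 300, 301, 302, 319]
236 [203, 204, 205, 221, 247, 263, 288, 289, 300, 301, 302, 312]
239 [204, 205, 220, 221, 247, 263, 289, 290, 301, 302]
241 [204, 205, 220, 247, 263, 301, 302]
```

The occlusion row (233.5), the side-view body corners and the lack of contact all agree: the fingertips sit about 40 mm higher than the stated tool offset implies. By that I expect contact near a reported z of 0.014, so I continue by feel.

>>> {"api": "servo_tool", "payload": {
  "targets": [
    {"angular": [0, 0, 0], "xyz": [0, 0, 0.2], "claw": 0},
    {"angular": [0, 0, 0], "xyz": [0, 0, 0.2], "claw": 0}
  ]
}}

```text
t: 10.15
eef_pos: [0.4691, 0.2147, 0.0179]
ee_rot: [3.141, 0.0, -3.14]
force: [-0.6, 0.1, -0.1]
width: 0.0005
gripper_force: 0.0
```

>>> {"api": "servo_tool", "payload": {
  "targets": [
    {"angular": [0, 0, 0], "xyz": [0, 0, 0.15], "claw": 0},
    {"angular": [0, 0, 0], "xyz": [0, 0, 0.15], "claw": 0}
  ]
}}

```text
t: 10.35
eef_pos: [0.4688, 0.2145, 0.0149]
ee_rot: [-3.141, -0.0, -3.14]
force: [-1.4, 0.4, 1.7]
width: 0.0001
gripper_force: 0.9
```

>>> {"api": "servo_tool", "payload": {
  "targets": [
    {"angular": [0, 0, 0], "xyz": [0, 0, 0.1], "claw": 0},
    {"angular": [0, 0, 0], "xyz": [0, 0, 0.1], "claw": 0}
  ]
}}

```text
t: 10.55
eef_pos: [0.4689, 0.2146, 0.013]
ee_rot: [-3.141, -0.0, -3.14]
force: [-1.2, 0.0, 2.0]
width: 0.0005
gripper_force: 0.8
```

>>> {"api": "servo_tool", "payload": {
  "targets": [
    {"angular": [0, 0, 0], "xyz": [0, 0, 0.1], "claw": 0},
    {"angular": [0, 0, 0], "xyz": [0, 0, 0.1], "claw": 0}
  ]
}}

```text
t: 10.75
eef_pos: [0.4689, 0.2146, 0.011]
ee_rot: [-3.141, -0.0, -3.14]
force: [-1.4, -0.8, 1.6]
width: 0.0004
gripper_force: 1.5
```

Contact came at a reported z of about 0.0155, so the tip is about 18 mm *above* the reported TCP. Pressing through.

>>> {"api": "servo_tool", "payload": {
  "targets": [
    {"angular": [0, 0, 0], "xyz": [0, 0, 0.1], "claw": 0},
    {"angular": [0, 0, 0], "xyz": [0, 0, 0.1], "claw": 0}
  ]
}}

```text
t: 10.95
eef_pos: [0.4688, 0.2145, 0.0092]
ee_rot: [-3.141, -0.0, -3.14]
force: [-7.5, -0.9, 13.9]
width: 0.0001
gripper_force: 7.7
```

>>> {"api": "servo_tool", "payload": {
  "targets": [
    {"angular": [0, 0, 0], "xyz": [0, 0, 0.1], "claw": 0},
    {"angular": [0, 0, 0], "xyz": [0, 0, 0], "claw": 0}
  ]
}}

```text
t: 11.15
eef_pos: [0.4688, 0.2146, 0.009]
ee_rot: [-3.141, -0.0, -3.14]
force: [-8.0, -0.5, 16.6]
width: 0.0005
gripper_force: 9.2
```

>>> {"api": "servo_tool", "payload": {
  "targets": [
    {"angular": [0, 0, 0], "xyz": [0, 0, 0.1], "claw": 0},
    {"angular": [0, 0, 0], "xyz": [0, 0, 0], "claw": 0}
  ]
}}

```text
t: 11.35
eef_pos: [0.4689, 0.2146, 0.0088]
ee_rot: [-3.142, 0.0, -3.14]
force: [-11.3, -2.2, 25.8]
width: 0.0005
gripper_force: 14.0
```

The hard stop came with 25 N, and the tip height there (~0.0265) is just what a fully off rocker gives. So I have the step, and the tool offset is eef z + 18 mm = tip. Lifting, winding the wrist back 180°, and going over to the lamp.

>>> {"api": "servo_tool", "payload": {
  "targets": [
    {"angular": [0, 0, 0], "xyz": [0, 0, -1], "claw": 0},
    {"angular": [0, 0, 0], "xyz": [0, 0, -1.5], "claw": 0},
    {"angular": [0, 0, -8.5], "xyz": [0, 0, -1.5], "claw": 0},
    {"angular": [0, 0, -8.5], "xyz": [0, 0, -1.5], "claw": 0},
    {"angular": [0, 0, -8.5], "xyz": [0, 0, -1.5], "claw": 0},
    {"angular": [0, 0, -8.5], "xyz": [0, 0, -1.5], "claw": 0},
    {"angular": [0, 0, -8.5], "xyz": [0, 0, -1.5], "claw": 0},
    {"angular": [0, 0, -8.5], "xyz": [0, 0, -1.5], "claw": 0},
    {"angular": [0, 0, -8.5], "xyz": [0, 0, -1.5], "claw": 0},
    {"angular": [0, 0, -8.5], "xyz": [0, 0, -1.5], "claw": 0},
    {"angular": [0, 0, -8.5], "xyz": [0, 0, -1.5], "claw": 0},
    {"angular": [0, 0, -8.5], "xyz": [0, 0, -1.5], "claw": 0},
    {"angular": [0, 0, -8.5], "xyz": [0, 0, -1.5], "claw": 0},
    {"angular": [0, 0, -8.5], "xyz": [0, 0, -1.5], "claw": 0},
    {"angular": [0, 0, -8.5], "xyz": [0, 0, -1.5], "claw": 0},
    {"angular": [0, 0, -8.5], "xyz": [0, 0, -1.5], "claw": 0},
    {"angular": [0, 0, -8.5], "xyz": [0, 0, -1.5], "claw": 0},
    {"angular": [0, 0, -8.5], "xyz": [0, 0, -1.5], "claw": 0},
    {"angular": [0, 0, -8.5], "xyz": [0, 0, -1.5], "claw": 0},
    {"angular": [0, 0, -8.5], "xyz": [0, 0, -1.5], "claw": 8}
  ]
}}

```text
t: 13.35
eef_pos: [0.4694, 0.2147, 0.3028]
ee_rot: [-3.141, -0.0, -0.464]
force: [0.4, 0.5, -1.0]
width: 0.0042
gripper_force: 0.0
```

>>> {"api": "servo_tool", "payload": {
  "targets": [
    {"angular": [0, 0, -8.5], "xyz": [0, 0, 0], "claw": 8},
    {"angular": [0, 0, -8.5], "xyz": [0, 0, 0], "claw": 8},
    {"angular": [0, 0, -8.5], "xyz": [0, 0, 0], "claw": 8},
    {"angular": [0, 0, 0], "xyz": [0, 0, 0], "claw": 8}
  ]
}}

```text
t: 13.75
eef_pos: [0.4693, 0.2147, 0.3021]
ee_rot: [-3.141, -0.001, -0.023]
force: [0.0, -0.2, 0.8]
width: 0.0349
gripper_force: 0.0
```

```bash
python3 - <<'E'
from h import *
s=monitor.get_state();print(s['eef_pos'],s['ee_rot'],s['q'],s['t'])
a=grab('top');g=a['color'][205:236,117:125].astype(float).mean((1,2));print([int(x) for x in g])
E
```

```text
[0.46934928 0.21473594 0.30214378] [-3.14125224e+00 -5.44715971e-04 -2.27072087e-02] [ 8.09968945e-01  4.45752475e-02 -1.78696818e-01  1.78330171e-04
 -1.34690591e+00  7.38080726e-01] 13.75
[45, 43, 25, 17, 17, 13, 8, 12, 13, 14, 14, 13, 13, 13, 10, 9, 7, 5, 5, 5, 4, 5, 5, 2, 3, 2, 3, 17, 20, 12, 5]
```

The dark dip has moved to the far end (row 211), which confirms the rocker has tipped.

>>> {"api": "servo_tool", "payload": {
  "targets": [
    {"angular": [0, 0, -0.13], "xyz": [0.65, 4, 0], "claw": 8},
    {"angular": [0, 0, -0.13], "xyz": [0.65, 4, 0], "claw": 8},
    {"angular": [0, 0, -0.13], "xyz": [0.65, 4, 0], "claw": 8},
    {"angular": [0, 0, -0.13], "xyz": [0.65, 4, 0], "claw": 8},
    {"angular": [0, 0, -0.13], "xyz": [0.65, 4, 0], "claw": 8},
    {"angular": [0, 0, -0.13], "xyz": [0.6, 4, 0], "claw": 8},
    {"angular": [0, 0, -0.13], "xyz": [0.6, 4, 0], "claw": 8},
    {"angular": [0, 0, -0.13], "xyz": [0.6, 4, 0], "claw": 8},
    {"angular": [0, 0, -0.13], "xyz": [0.6, 4, 0], "claw": 8},
    {"angular": [0, 0, -0.13], "xyz": [0.6, 4, 0], "claw": 8},
    {"angular": [0, 0, 0], "xyz": [0, 0, 0], "claw": 8},
    {"angular": [0, 0, 0], "xyz": [0, 0, 0], "claw": 8}
  ]
}}

```text
t: 15.0
eef_pos: [0.5256, -0.1872, 0.3015]
ee_rot: [-3.142, 0.001, -0.008]
force: [-0.4, 1.0, 0.1]
width: 0.08
gripper_force: 0.0
```

```bash
python3 - <<'E'
from h import *
s=monitor.get_state();print(s['eef_pos'],s['ee_rot'],s['q'],s['t'])
w=grab('wrist');print('pred head',proj(w,(.525,-.188,.2085)),'cap',proj(w,(.525,-.188,.174)))
I=w['color'];h=cv2.cvtColor(I,cv2.COLOR_BGR2HSV)
m=cv2.inRange(h,(12,110,50),(35,255,255))
n,l,st,ce=cv2.connectedComponentsWithStats(m)
for i in range(1,n):
    if st[i,4]>60:print(st[i],ce[i].round(1),plane(w,*ce[i],.19).round(4))
# globe: bright, low-saturation blob widest at .123
c,r=[None]*2
np.save('wl.npy',I)
# cap/head from the first top frame too
import pickle;a,b=pickle.load(open('f.pkl','rb'))
hh=cv2.cvtColor(a['color'],cv2.COLOR_BGR2HSV);m=cv2.inRange(hh,(12,110,50),(35,255,255));m[:170]=0;m[240:]=0;m[:,:240]=0;m[:,310:]=0
cn=max(cv2.findContours(m,0,2)[0],key=cv2.contourArea);e=cv2.fitEllipse(cn);print('top cap',e,plane(a,*e[0],.174))
gl=((a['color'].min(2)>120)).astype(np.uint8)
hh=cv2.cvtColor(b['color'],cv2.COLOR_BGR2HSV);m=cv2.inRange(hh,(8,100,50),(35,255,255));m[:140]=0;m[168:]=0;m[:,:240]=0;m[:,305:]=0
cn=max(cv2.findContours(m,0,2)[0],key=cv2.contourArea);print('side',cv2.boundingRect(cn),[proj(b,(.525,-.188,z)).round(1) for z in(.208,.174)])
E
```

```text
[ 0.52556032 -0.18719983  0.30153472] [-3.14153768e+00  7.89294344e-04 -8.17212644e-03] [ 8.71517737e-03  1.19028608e-01 -9.73996333e-02 -6.99175861e-05
 -1.35515634e+00  1.55392399e+00] 15.0
pred head [255.90730274 189.25811367] cap [255.86855455 178.23916432]
[ 386   79   34  164 1301] [402.1 156.5] [ 0.5473 -0.3116  0.19  ]
[ 433  108   79  126 5622] [476.5 160.2] [ 0.5436 -0.375   0.19  ]
[ 229  149   57   57 2475] [257.1 176.6] [ 0.5307 -0.189   0.19  ]
[ 286  244   49   35 1215] [310.3 260. ] [ 0.4504 -0.2379  0.19  ]
[ 73 266  17  58 444] [ 79.1 297.5] [ 0.4119 -0.0168  0.19  ]
[422 266  17  58 390] [432.1 296.8] [ 0.4099 -0.3566  0.19  ]
[ 206  310  306   45 4903] [363.1 343.7] [ 0.3557 -0.2949  0.19  ]
top cap ((275.4437561035156, 203.5093536376953), (20.95909309387207, 21.26776695251465), 147.61529541015625) [ 0.52481524 -0.18757815  0.174     ]
side (286, 140, 19, 23) [array([272. , 147.1]), array([271.6, 158.8])]
```

The cap centre agrees within 1 mm in both views (wrist (257,177), top (275,203.5)), right under the tool. Descending so the tips reach about 184 mm, then closing.

>>> {"api": "servo_tool", "payload": {
  "targets": [
    {"angular": [0, 0, 0], "xyz": [-0.05, 0, 3], "claw": 6},
    {"angular": [0, 0, 0], "xyz": [0, 0, 3], "claw": 6},
    {"angular": [0, 0, 0], "xyz": [0, 0, 2.5], "claw": 6},
    {"angular": [0, 0, 0], "xyz": [0, 0, 2], "claw": 6},
    {"angular": [0, 0, 0], "xyz": [0, 0, 1.5], "claw": 6},
    {"angular": [0, 0, 0], "xyz": [0, 0, 1], "claw": 6},
    {"angular": [0, 0, 0], "xyz": [0, 0, 0.5], "claw": 6},
    {"angular": [0, 0, 0], "xyz": [0, 0, 0], "claw": 6},
    {"angular": [0, 0, 0], "xyz": [0, 0, 0], "claw": 6}
  ]
}}

```text
t: 15.95
eef_pos: [0.5257, -0.1861, 0.1678]
ee_rot: [3.141, -0.001, -0.002]
force: [1.0, 0.4, -0.6]
width: 0.0603
gripper_force: 0.0
```

>>> {"api": "servo_tool", "payload": {
  "targets": [
    {"angular": [0, 0, 0], "xyz": [0, 0, 0], "claw": 2},
    {"angular": [0, 0, 0], "xyz": [0, 0, 0], "claw": 2},
    {"angular": [0, 0, 0], "xyz": [0, 0, 0], "claw": 2},
    {"angular": [0, 0, 0], "xyz": [0, 0, 0], "claw": 2},
    {"angular": [0, 0, 0], "xyz": [0, 0, 0], "claw": 2},
    {"angular": [0, 0, 0], "xyz": [0, 0, 0], "claw": 2}
  ],
  "force": 25
}}

```text
t: 16.55
eef_pos: [0.5252, -0.1882, 0.1675]
ee_rot: [3.139, -0.0, -0.002]
force: [0.3, -10.3, -0.9]
width: 0.027
gripper_force: 25.0
```

Gripped (opening 27 mm on the 28 mm head). I relieve the 10 N side load, then turn clockwise in stages.

>>> {"api": "servo_tool", "payload": {
  "targets": [
    {"angular": [0, 0, 0], "xyz": [0, 0.2, 0], "claw": 2},
    {"angular": [0, 0, 0], "xyz": [0, 0, 0], "claw": 2}
  ]
}}

```text
t: 16.75
eef_pos: [0.5253, -0.1885, 0.1674]
ee_rot: [3.142, -0.0, -0.002]
force: [-0.7, -2.1, 2.0]
width: 0.0269
gripper_force: 25.0
```

>>> {"api": "servo_tool", "payload": {
  "targets": [
    {"angular": [0, 0, 8], "xyz": [0, 0, 0.003], "claw": 2},
    {"angular": [0, 0, 8], "xyz": [0, 0, 0.003], "claw": 2},
    {"angular": [0, 0, 8], "xyz": [0, 0, 0.003], "claw": 2},
    {"angular": [0, 0, 8], "xyz": [0, 0, 0.003], "claw": 2},
    {"angular": [0, 0, 8], "xyz": [0, 0, 0.003], "claw": 2},
    {"angular": [0, 0, 8], "xyz": [0, 0, 0.003], "claw": 2}
  ]
}}

```text
t: 17.35
eef_pos: [0.5254, -0.1885, 0.1672]
ee_rot: [-3.142, -0.001, -0.845]
force: [0.6, -2.4, 2.1]
width: 0.0273
gripper_force: 25.0
```

```bash
python3 - <<'E'
from h import *
s=monitor.get_state();print(s['eef_pos'],s['ee_rot'],s['q'],s['t'],s['moment'],s['force'],s['joint_efforts'][5],s['gripper_force'])
E
```

```text
[ 0.52543006 -0.18851601  0.16721238] [-3.14158578e+00 -7.88163617e-04 -8.45463870e-01] [ 6.70076329e-03  1.99592325e-01 -3.10401385e-01  6.74773344e-04
 -1.06027865e+00  7.18302137e-01] 17.35 [-0.75739095  0.10772773  0.04654348] [ 0.56108487 -2.38610822  2.0505299 ] 2.234268933534622 24.99350130558014
```

>>> {"api": "servo_tool", "payload": {
  "targets": [
    {"angular": [0, 0, 8], "xyz": [0, 0, 0.003], "claw": 2},
    {"angular": [0, 0, 8], "xyz": [0, 0, 0.003], "claw": 2},
    {"angular": [0, 0, 8], "xyz": [0, 0, 0.003], "claw": 2},
    {"angular": [0, 0, 8], "xyz": [0, 0, 0.003], "claw": 2},
    {"angular": [0, 0, 8], "xyz": [0, 0, 0.003], "claw": 2},
    {"angular": [0, 0, 8], "xyz": [0, 0, 0.003], "claw": 2},
    {"angular": [0, 0, 8], "xyz": [0, 0, 0.003], "claw": 2}
  ]
}}

```text
t: 18.05
eef_pos: [0.5255, -0.1887, 0.167]
ee_rot: [-3.141, -0.001, -1.823]
force: [0.1, -3.4, 1.0]
width: 0.0271
gripper_force: 25.0
```

```bash
cat > st.py <<'E'
from h import *
s=monitor.get_state();print(s['t'],s['eef_pos'].round(4),'yaw',s['ee_rot'][2].round(4),'q6',s['q'][5].round(3),'qd6',s['qd'][5].round(3),'Mz',s['moment'].round(3),s['force'].round(1),s['joint_efforts'][5].round(3),s['gripper_force'].round(1),s['width'].round(4))
E
python3 st.py
```

```text
Traceback (most recent call last):
  File "st.py", line 2, in <module>
    s=monitor.get_state();print(s['t'],s['eef_pos'].round(4),'yaw',s['ee_rot'][2].round(4),'q6',s['q'][5].round(3),'qd6',s['qd'][5].round(3),'Mz',s['moment'].round(3),s['force'].round(1),s['joint_efforts'][5].round(3),s['gripper_force'].round(1),s['width'].round(4))
                                                                                                                                                                                                                          ^^^^^^^^^^^^^^^^^^^^^^^^
AttributeError: 'float' object has no attribute 'round'
```

>>> {"api": "servo_tool", "payload": {
  "targets": [
    {"angular": [0, 0, 5], "xyz": [0, 0, 0.002], "claw": 2},
    {"angular": [0, 0, 5], "xyz": [0, 0, 0.002], "claw": 2},
    {"angular": [0, 0, 5], "xyz": [0, 0, 0.002], "claw": 2}
  ]
}}

```text
t: 18.35
eef_pos: [0.5255, -0.1887, 0.1669]
ee_rot: [-3.141, -0.001, -2.082]
force: [-0.5, -2.6, 0.9]
width: 0.0271
gripper_force: 25.0
```

```bash
python3 st.py
```

```text
Traceback (most recent call last):
  File "st.py", line 2, in <module>
    s=monitor.get_state();print(s['t'],s['eef_pos'].round(4),'yaw',s['ee_rot'][2].round(4),'q6',s['q'][5].round(3),'qd6',s['qd'][5].round(3),'Mz',s['moment'].round(3),s['force'].round(1),s['joint_efforts'][5].round(3),s['gripper_force'].round(1),s['width'].round(4))
                                                                                                                                                                                                                          ^^^^^^^^^^^^^^^^^^^^^^^^
AttributeError: 'float' object has no attribute 'round'
```

>>> {"api": "servo_tool", "payload": {
  "targets": [
    {"angular": [0, 0, 5], "xyz": [0, 0, 0.002], "claw": 2},
    {"angular": [0, 0, 5], "xyz": [0, 0, 0.002], "claw": 2},
    {"angular": [0, 0, 5], "xyz": [0, 0, 0.002], "claw": 2}
  ]
}}

```text
t: 18.65
eef_pos: [0.5255, -0.1888, 0.1669]
ee_rot: [-3.14, -0.0, -2.344]
force: [-1.0, -3.9, 0.1]
width: 0.0275
gripper_force: 25.0
```

```bash
python3 st.py
```

```text
Traceback (most recent call last):
  File "st.py", line 2, in <module>
    s=monitor.get_state();print(s['t'],s['eef_pos'].round(4),'yaw',s['ee_rot'][2].round(4),'q6',s['q'][5].round(3),'qd6',s['qd'][5].round(3),'Mz',s['moment'].round(3),s['force'].round(1),s['joint_efforts'][5].round(3),s['gripper_force'].round(1),s['width'].round(4))
                                                                                                                                                                                                                          ^^^^^^^^^^^^^^^^^^^^^^^^
AttributeError: 'float' object has no attribute 'round'
```

```bash
sed -i "s/s\['gripper_force'\].*/s['gripper_force'],s['width'])/" st.py; python3 st.py
```

```text
18.65 [ 0.5255 -0.1888  0.1669] yaw -2.3442 q6 -0.781 qd6 -0.866 Mz [-1.467 -0.019  0.041] [-1.  -3.9  0.1] 1.373 24.997200071811676 0.027476262075170822
```

>>> {"api": "servo_tool", "payload": {
  "targets": [
    {"angular": [0, 0, 4], "xyz": [0, 0, 0.002], "claw": 2},
    {"angular": [0, 0, 4], "xyz": [0, 0, 0.002], "claw": 2},
    {"angular": [0, 0, 4], "xyz": [0, 0, 0.002], "claw": 2}
  ]
}}

```text
t: 18.95
eef_pos: [0.5254, -0.1888, 0.1668]
ee_rot: [-3.14, -0.0, -2.553]
force: [-1.2, -3.3, 2.5]
width: 0.0272
gripper_force: 25.0
```

```bash
python3 st.py
```

```text
18.95 [ 0.5254 -0.1888  0.1668] yaw -2.5528 q6 -0.989 qd6 -0.695 Mz [-1.484  0.034  0.031] [-1.2 -3.3  2.5] 1.085 24.99803066253662 0.027239794999007104
```

>>> {"api": "servo_tool", "payload": {
  "targets": [
    {"angular": [0, 0, 4], "xyz": [0, 0, 0.002], "claw": 2},
    {"angular": [0, 0, 4], "xyz": [0, 0, 0.002], "claw": 2},
    {"angular": [0, 0, 4], "xyz": [0, 0, 0.002], "claw": 2}
  ]
}}

```text
t: 19.25
eef_pos: [0.5262, -0.1884, 0.167]
ee_rot: [-3.14, 0.001, -2.761]
force: [1.8, -1.5, 1.3]
width: 0.0273
gripper_force: 25.0
```

```bash
python3 st.py
```

```text
19.25 [ 0.5262 -0.1884  0.167 ] yaw -2.7614 q6 -1.198 qd6 -0.694 Mz [-0.38  -0.813  0.548] [ 1.8 -1.5  1.3] 0.585 24.997527301311493 0.027318266188051388
```

The moment jumped from 0.03 to 0.55 N m, so the screw is on its stop. I hold there briefly.

>>> {"api": "servo_tool", "payload": {
  "targets": [
    {"angular": [0, 0, 1], "xyz": [0, 0, 0], "claw": 2},
    {"angular": [0, 0, 0], "xyz": [0, 0, 0], "claw": 2},
    {"angular": [0, 0, 0], "xyz": [0, 0, 0], "claw": 2},
    {"angular": [0, 0, 0], "xyz": [0, 0, 0], "claw": 2}
  ]
}}

```text
t: 19.65
eef_pos: [0.5263, -0.1883, 0.167]
ee_rot: [-3.141, 0.002, -2.776]
force: [4.3, -1.6, 3.1]
width: 0.0272
gripper_force: 25.0
```

```bash
python3 st.py
```

```text
19.65 [ 0.5263 -0.1883  0.167 ] yaw -2.7758 q6 -1.212 qd6 -0.005 Mz [-0.458 -1.776  0.495] [ 4.3 -1.6  3.1] -0.509 25.00026226043701 0.027158886125503892
```

>>> {"api": "servo_tool", "payload": {
  "targets": [
    {"angular": [0, 0, -5], "xyz": [0, 0, -0.002], "claw": 2},
    {"angular": [0, 0, -5], "xyz": [0, 0, -0.002], "claw": 2},
    {"angular": [0, 0, -5], "xyz": [0, 0, -0.002], "claw": 2}
  ]
}}

```text
t: 19.95
eef_pos: [0.5261, -0.188, 0.167]
ee_rot: [-3.141, 0.002, -2.512]
force: [4.6, 0.5, 4.4]
width: 0.0273
gripper_force: 25.0
```

```bash
python3 st.py
```

```text
19.95 [ 0.5261 -0.188   0.167 ] yaw -2.5118 q6 -0.948 qd6 0.869 Mz [ 0.207 -1.533 -0.044] [4.6 0.5 4.4] -1.379 24.999991357326508 0.0273329935209892
```

>>> {"api": "servo_tool", "payload": {
  "targets": [
    {"angular": [0, 0, -5], "xyz": [0, 0, -0.002], "claw": 2},
    {"angular": [0, 0, -5], "xyz": [0, 0, -0.002], "claw": 2},
    {"angular": [0, 0, -5], "xyz": [0, 0, -0.002], "claw": 2},
    {"angular": [0, 0, -5], "xyz": [0, 0, -0.002], "claw": 2},
    {"angular": [0, 0, -5], "xyz": [0, 0, -0.002], "claw": 2},
    {"angular": [0, 0, -5], "xyz": [0, 0, -0.002], "claw": 2},
    {"angular": [0, 0, -5], "xyz": [0, 0, -0.002], "claw": 2},
    {"angular": [0, 0, -5], "xyz": [0, 0, -0.002], "claw": 2},
    {"angular": [0, 0, -5], "xyz": [0, 0, -0.002], "claw": 2},
    {"angular": [0, 0, -5], "xyz": [0, 0, -0.002], "claw": 2},
    {"angular": [0, 0, -5], "xyz": [0, 0, -0.002], "claw": 2},
    {"angular": [0, 0, -5], "xyz": [0, 0, -0.002], "claw": 2},
    {"angular": [0, 0, -5], "xyz": [0, 0, -0.002], "claw": 2},
    {"angular": [0, 0, -5], "xyz": [0, 0, -0.002], "claw": 2},
    {"angular": [0, 0, -5], "xyz": [0, 0, -0.002], "claw": 2},
    {"angular": [0, 0, 0], "xyz": [0, 0, 0], "claw": 2},
    {"angular": [0, 0, 0], "xyz": [0, 0, 0], "claw": 2},
    {"angular": [0, 0, 0], "xyz": [0, 0, 0], "claw": 2},
    {"angular": [0, 0, 0], "xyz": [0, 0, 0], "claw": 2}
  ]
}}

```text
t: 21.85
eef_pos: [0.5248, -0.1877, 0.1672]
ee_rot: [-3.142, 0.001, -1.206]
force: [0.2, 2.1, 6.8]
width: 0.0274
gripper_force: 25.0
```

```bash
python3 st.py; python3 - <<'E'
from h import *
f=grab('top');g=f['color'][205:236,117:125].astype(float).mean((1,2));print([int(x) for x in g])
import pickle;a,_=pickle.load(open('f.pkl','rb'))
for n,(u,v,r) in dict(key=(203,222,22),stop=(263,140,10),box=(181,120,18)).items():
    A=a['color'][v-r:v+r,u-r:u+r].astype(int);B=f['color'][v-r:v+r,u-r:u+r].astype(int);print(n,np.abs(A-B).mean().round(1))
E
```

```text
21.85 [ 0.5248 -0.1877  0.1672] yaw -1.2064 q6 0.358 qd6 -0.0 Mz [ 1.144  0.135 -0.012] [0.2 2.1 6.8] -0.059 25.000910460948944 0.027370670801560897
[57, 57, 57, 57, 57, 57, 57, 57, 57, 57, 57, 57, 57, 57, 57, 57, 57, 57, 57, 57, 57, 57, 57, 57, 57, 57, 57, 57, 57, 57, 57]
key 56.4
stop 49.4
box 56.2
```

The screw went back 1.57 rad at its normal small torque, is at rest, and the grip is 25 N. The last top frame came back uniformly grey, so it says nothing about the shelf; the rocker was confirmed earlier. Handing in.

```bash
python3 -c "
from station import order;print(order.job_done())"
```

```text
the job is handed in; nothing more can be done
None
```

I pressed the rocker to off, screwed the thumbscrew down to its seat and backed it off a quarter turn (1.57 rad), then handed in still gripping it with 25 N; no verdict came back, and a blank last camera frame kept me from checking that the other shelf items hadn't moved.

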